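Close a denture mould and lock it under the swing-arm press

TASK

Close the denture mould: lay the loose blue upper half gently on the blue lower half in the press, long side along long side and edges flush, and let go of it. Then swing the press arm all the way round over the mould, and push its red knob down and turn it clockwise to its stop, so that the thread catches and the rubber pad stays clamped on the closed mould. Leave the jar, the brush pot and the sponge dish where they are.

Things in the scene. Friction and masses are not known exactly. Their poses are not given: they have to be found in the camera images.
- mould_top: The loose upper mould half: a blue block 76 (x) x 56 (y) x 20 (z) mm, about 0.22 kg, with a bright round spot on top, lying flat on the bench to the left or to the right of the press. Origin: centre of its underside; x along the long side, z up. It may go on either way round (half a turn about z makes no difference).
- mould_seat (a point): Centre of the top face of the lower mould half, which is fixed in the press: a blue block of the same 76 (x) x 56 (y) mm outline, white plaster and a row of teeth on top. This point is 34 mm above the bench; x along its long side, z up. The upper half's origin belongs here.
- press: The press, fixed to the bench: dark steel base plate 12 mm thick (x -55 to 55, y -167 to 57 mm in this frame) with the lower mould half on it and, 130 mm to the -y side, a steel post of 34 mm diameter and 76 mm height for the arm. Origin: on the bench, under the centre of the lower half; axes as mould_seat.
- post_axis (a point): Point on the vertical axis of the post at mid height of the arm's bar (88 mm above the bench), 130 mm to the -y side of mould_seat in the press's frame; axes as the press.
- swing_arm (a joint): Angle of the grey arm about the post (rad): 0 = on its stop, pointing along the press's +y, knob exactly over the mould's centre; 1 to 1.5 = open, towards the press's -x (counter-clockwise from above). Bar 24 mm wide, 78 to 98 mm above the bench; 130 mm from the pivot axis it ends in a round bushing, 48 mm diameter, under the knob. It stays where it is left; 2 N at the knob moves it.
- knob_grip (a point): Centre of the knob's red round grip, 34 mm diameter, 24 mm high, ribbed, with a white radial mark on top pointing to its +x. It stands on a black round flange of 48 mm diameter and 8 mm thickness whose top is 12 mm below this point. With the knob up this point is 130 mm above the bench and the grip's top 142 mm. At knob angle 0 the mark points across the bar; z is the screw axis, up.
- stem (a joint): How far the knob is pushed down (m): 0 = up, held by a spring (about 3 N at the top, 6 N at the bottom); 0.0055 = the pad touches the closed mould and the thread can catch; about 0.008 = thread drawn home; at most 0.0105. Released without turning, it springs up again.
- knob (a joint): Turn of the knob, clockwise from above (rad): 0 = start, 1.4 = stop (80 degrees). It will not turn (more than about 0.07) until it has been pushed down some 6 mm; once the thread has caught, turning draws it down further to 8 mm by 1.0 rad and it stays down when let go.
- pad: The round rubber pad (22 mm diameter) on a stiff spring under the arm's bushing, on the knob's axis; it does not turn. Origin: centre of its underside, 59.5 mm above the bench while the knob is up, 5.5 mm above the closed mould.
- jar: Bystander: white jar with green lid, 52 mm diameter, 55 mm high, on the other side of the press from the upper half. Origin: centre of its underside.
- brush_pot: Bystander: terracotta-coloured pot, 68 mm diameter, 95 mm high, with three brushes that reach to about 215 mm, at the far left. Origin: centre of its underside.
- sponge_dish: Bystander: white dish 90 x 110 x 40 mm with a yellow sponge, at the far right. Origin: centre of its underside.
There are look-alikes about, which are no part of the job. Leave any green or orange look-alike of the mould_top alone.

How it is judged:
By the outcome, as a careful person would: the job done as asked, in the order asked, and still so for the second after the job is handed in, with the robot touching nothing.
It also fails if it takes over 72 s, if anything falls off the work surface, if the arm or the gripper's body presses on something with over 40 N, if the wrist force passes 120 N, or if a joint passes its speed limit or range.

ROBOT

A 6-joint arm with a two-finger parallel gripper is mounted at the origin on the work surface. World frame = base frame: x ahead of the robot, y to its left, z up, the work surface at z = 0. Lengths are in mm, angles in rad, forces in N, time in s.
With the tool pointing down it reaches from about 400 to 925 mm from the base axis. Payload 12.5 kg.
Tool frame: the origin (TCP) lies at the very end of the fingers, on their centre line; the grasp point (between the pads) lies behind it (env.grip_depth is the z of the grasp point in the tool frame, in mm); z points along the fingers, y is the line along which they close (so a half turn about z gives the same grasp; the last joint's range is limited). The gripper opens to 95 mm and grips with 3 to 60 N. Pads are 20 mm wide; open, the fingers measure 119 mm over their backs; the gripper's body (75 mm by 180 mm) begins 59 mm behind the grasp point.
Start: joints at [1.016, 0.491, 1.559, -0, 1.092, -0.106], TCP at [271.165, 563.131, 214.661] pointing down, gripper open.
Joint ranges: [-3.1, 3.1], [-0.84, 2.19], [0.05, 2.79], [-1.13, 4.28], [0.06, 2.93], [-2.69, 2.69]. Speed limits (rad/s): [2.22, 2.22, 2.79, 3.14, 3.14, 3.14].

INTERFACE

Orientations are given as [roll, pitch, yaw] about the fixed x, y, z axes, in that order (R = Rz(yaw) Ry(pitch) Rx(roll)).
In Python, from cell import env, optics gives the robot as it stands.
- The arm moves only by the tool step_arm, never from a script. Its argument "moves" is a list of rows, each an object of numbers: "tx", "ty", "tz": the shift along the tool's x, y, z in mm; "roll": the turn about the tool's z in rad. In form: [{"tx": .., "ty": .., "tz": .., "roll": ..}, ...]. A call has 1 to 12 rows; each row is the pose to reach, as a shift and turn from the pose commanded when the call began, along the tool's axes at that moment; what a row does not reach only later rows make up. A row lasts 1/12 s, in which the tool goes at most 41.7 mm and 7.16 degrees, less where a joint would pass 70% of its speed; a pose out of reach is approached as far as the arm can. A call with a gripper value outside its range is refused whole. "grip" is the finger opening in mm, from 0 to 95.1, set as the call begins (left out, the last holds). The fingers move at their own pace and stop on an object; the grip force is fixed at half the most. Time passes only in rows, so rows that repeat a pose let the fingers close. It gives the time, the measured TCP pose, the force, the opening and the grip force at its end, in the units of the state.
- env.state(): the state, without advancing time (a new reading comes with each control period).
- optics.read_camera(name): name is "scene" or "top" or "wrist"; returns a dict with "pixels" (400x640x3 uint8, blue, green, red), "mtx" (3x3 intrinsics, pixels), "dist" ([k1, k2, p1, p2, k3] as OpenCV has them; the pictures are not rectified), "view" (4x4, takes a point from world to camera coordinates). Camera axes: x right, y down, z forward; pixel columns grow to the right and rows downward; lengths in mm; the calibration is good to about 2 mm. A picture is of the moment at which its call begins. There is no depth.
- env.job_done(): hands the job in; it is judged then, once.
The state is a dict: "t": time; "joints": joint angles; "qvel": joint speeds; "tau": joint torques, N m; "eef_pos": TCP position; "tcp_rot": TCP orientation; "ft_force": force on the tool from outside, world axes, zero at the start; "moment": the same for the moment, N m; "opening": opening from 0.0 (shut) to 1.0 (fully open); "grip_force": force on a finger pad.
Only numpy, scipy, OpenCV 4.12 (cv2) and the standard library are available. Lean on these libraries where they do the work, as an engineer would, in place of code of your own. Each camera call takes 0.05 s, during which the arm holds its last target. There are 200 camera calls.

## Working session

There is one attempt and no reset: what is moved stays moved. The work goes in short steps, Python scripts to look and compute and a tool call to move; the robot and the scene stay as the last step left them, time stands still between calls to the robot, and variables do not carry over. Pictures are saved under pics/ and viewed, at most 10 in all, crops included, and the job is handed in when it is done.

Besides the shell and the picture viewer there is one more tool, called after "Request:" as name([rows], argument=value, ...), one row to a line, values as JSON. step_arm: Moves the arm, as the interface text tells. Its arguments: {"type":"object","properties":{"moves":{"type":"array"},"grip":{"type":"number"}},"required":["moves"]}

```bash
mkdir -p pics; ls
cat > h.py <<'E'
import numpy as np,cv2
from cell import env,optics
def cam(n): return optics.read_camera(n)
def ray(c,uv):
    p=cv2.undistortPoints(np.array([[uv]],float),c["mtx"],np.array(c["dist"],float))[0,0]
    V=np.array(c["view"]);R=V[:3,:3];o=-R.T@V[:3,3];d=R.T@np.array([p[0],p[1],1]);return o,d/np.linalg.norm(d)
def onz(c,uv,z):
    o,d=ray(c,uv);return o+d*(z-o[2])/d[2]
def tri(a,b):
    A=np.zeros((3,3));B=np.zeros(3)
    for o,d in(a,b):
        M=np.eye(3)-np.outer(d,d);A+=M;B+=M@o
    p=np.linalg.solve(A,B);return p,[np.linalg.norm((np.eye(3)-np.outer(d,d))@(p-o)) for o,d in(a,b)]
def proj(c,P):
    V=np.array(c["view"]);r=cv2.Rodrigues(V[:3,:3])[0]
    return cv2.projectPoints(np.array(P,float).reshape(-1,3),r,V[:3,3],c["mtx"],np.array(c["dist"],float))[0].reshape(-1,2)
E
python3 - <<'E'
from h import *
s=env.state();print(s,env.grip_depth)
for n in("scene","top","wrist"):
    c=cam(n);cv2.imwrite(f"pics/{n}0.png",c["pixels"]);V=np.array(c["view"]);print(n,-V[:3,:3].T@V[:3,3],V[:3,:3].round(2).tolist(),c["mtx"][0][0])
E
```

```text
pics
{'t': 0.0, 'joints': array([ 1.01638429e+00,  4.91587795e-01,  1.55948054e+00, -1.46990999e-05,
        1.09170490e+00, -1.05607839e-01]), 'qvel': array([ 2.49291407e-04,  5.81973499e-04,  6.68315789e-04,  7.92822617e-05,
        8.01358251e-04, -1.59920847e-03]), 'tau': array([-3.89075558e-04, -6.12653446e+01, -2.58172649e+01,  6.91817561e-02,
        4.83672868e-02, -1.88131025e-04]), 'eef_pos': array([271.02942414, 562.88740297, 214.0335057 ]), 'tcp_rot': array([-3.14041728e+00, -1.11483289e-04,  2.69279518e+00]), 'ft_force': array([-0.03583622,  0.36379327,  0.14611607]), 'moment': array([ 0.0475522 , -0.03582605,  0.00667953]), 'grip_force': 0.0, 'opening': 1.0007017072427982} -18.8
scene [1127.48391767 -385.89589515 1031.14785374] [[0.59, 0.8, 0.01], [0.63, -0.46, -0.62], [-0.5, 0.38, -0.78]] 461.2609214635248
top [ 336.49499526   39.69118299 1558.39616585] [[-0.01, -1.0, -0.01], [-0.99, 0.01, -0.14], [0.14, 0.01, -0.99]] 455.7019846785709
wrist [197.59702997 596.59751247 383.61126654] [[0.43, 0.9, -0.0], [0.86, -0.42, 0.28], [0.25, -0.12, -0.96]] 300.85948828497095
```

View pics/top0.png

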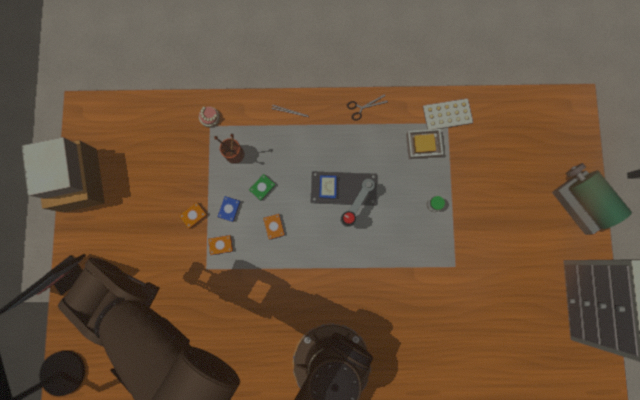

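View pics/scene0.png

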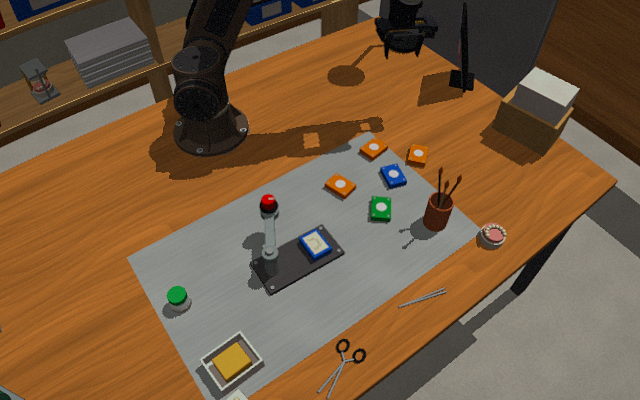

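The top view shows the blue upper half at (229,209), the lower half at (328,187), the post at (368,185) and the knob at (349,218). In the scene view the same things are at (393,175), (315,244), (270,253) and (268,203). Next I'll measure them.

```bash
cat >> h.py <<'E'
def blobs(c,lo,hi,amin=40,roi=None):
    h=cv2.cvtColor(c["pixels"],cv2.COLOR_BGR2HSV);m=cv2.inRange(h,np.array(lo),np.array(hi))
    if roi: z=np.zeros_like(m);x0,y0,x1,y1=roi;z[y0:y1,x0:x1]=255;m&=z
    return [k for k in cv2.findContours(m,cv2.RETR_EXTERNAL,cv2.CHAIN_APPROX_NONE)[0] if cv2.contourArea(k)>=amin]
def rect(c,k,z):
    P=np.array([onz(c,p,z)[:2] for p in k.reshape(-1,2).astype(float)],np.float32)
    (x,y),(w,h),a=cv2.minAreaRect(P)
    if w<h: w,h,a=h,w,a+90
    return np.round([x,y,w,h,(a+90)%180-90],1)
def centre(k):
    M=cv2.moments(k);return M["m10"]/M["m00"],M["m01"]/M["m00"]
BL=((100,120,50),(130,255,255))
E
python3 - <<'E'
from h import *
T=cam("top");S=cam("scene")
for n,c,rois in(("top",T,[(200,180,260,230),(310,170,345,205)]),("scene",S,[(370,155,415,195),(290,225,340,265)])):
    for roi,z in zip(rois,(20,34)):
        for k in blobs(c,*BL,roi=roi): print(n,cv2.contourArea(k),centre(k),rect(c,k,z), rect(c,cv2.convexHull(k),z))
    for k in blobs(c,(0,200,80),(4,255,255),30,roi=(330,200,370,235) if n=="top" else (250,185,290,220)): print(n,"red",cv2.boundingRect(k),centre(k),onz(c,centre(k),135))
# white spot on the blue top: two views
def spot(c,roi):
    k=max(blobs(c,(0,0,150),(180,90,255),10,roi=roi),key=cv2.contourArea);return centre(k)
a=spot(T,(218,198,240,220));b=spot(S,(382,164,404,186));print(a,b,tri(ray(T,a),ray(S,b)))
E
```

```text
top 254.5 (228.45186640471513, 208.40733464309102) [512.9 345.6  70.9  51.8 -19. ] [512.9 345.6  70.9  51.8 -19. ]
scene 370.0 (393.50405405405405, 175.3117117117117) [518.8 337.7  86.3  61.4 -18.3] [518.8 337.7  86.3  61.4 -18.3]
scene 575.0 (315.0742028985507, 244.09275362318837) [588.6   1.8  84.9  61.4  -2.8] [588.6   1.8  84.9  61.4  -2.8]
scene red (261, 195, 14, 10) (266.5, 199.78502415458937) [464.26985261 -58.56583242 135.        ]Traceback (most recent call last):
  File "<stdin>", line 10, in <module>
  File "<stdin>", line 9, in spot
ValueError: max() iterable argument is empty
```

Request:
step_arm([
  {"tx": -314,"ty": -92,"tz": 40,"roll": -0.117},
  {"tx": -314,"ty": -92,"tz": 40,"roll": -0.117},
  {"tx": -314,"ty": -92,"tz": 40,"roll": -0.117},
  {"tx": -314,"ty": -92,"tz": 40,"roll": -0.117},
  {"tx": -314,"ty": -92,"tz": 40,"roll": -0.117},
  {"tx": -314,"ty": -92,"tz": 40,"roll": -0.117},
  {"tx": -314,"ty": -92,"tz": 40,"roll": -0.117},
  {"tx": -314,"ty": -92,"tz": 40,"roll": -0.117},
  {"tx": -314,"ty": -92,"tz": 40,"roll": -0.117},
  {"tx": -314,"ty": -92,"tz": 40,"roll": -0.117},
  {"tx": -314,"ty": -92,"tz": 40,"roll": -0.117},
  {"tx": -314,"ty": -92,"tz": 40,"roll": -0.117},
])

```text
t: 1.25
eef_pos: [513.4, 344.8, 174.8]
tcp_rot: [3.141, -0.0, 2.811]
ft_force: [-1.0, 2.1, 0.2]
opening: 0.999
grip_force: 0.0
```

Run:
```python
from h import *
s=env.state();print(s["t"],s["eef_pos"],s["tcp_rot"])
c=cam("wrist");cv2.imwrite("pics/w1.png",c["pixels"])
for k in blobs(c,*BL,300): print(cv2.contourArea(k),cv2.boundingRect(k),rect(c,k,20),cv2.approxPolyDP(k,6,True).reshape(-1,2).tolist())
```

```text
1.25 [513.36058579 344.80034971 174.81361261] [ 3.14142205e+00 -1.09522304e-04  2.81085738e+00]
3207.0 (291, 149, 52, 68) [509.7 344.   75.9  55.3 -17.9] [[339, 149], [292, 151], [295, 216], [341, 215]]
```

View pics/w1.png

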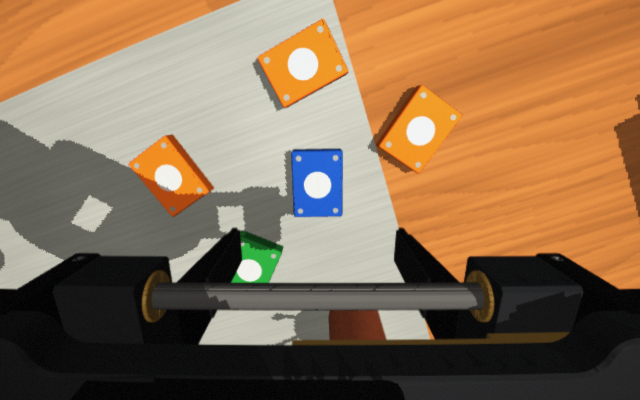

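The blue half is seen at (317,183), aligned with the gripper. The green look-alike at (262,255) is clear of the fingers. I'll descend partway and look again.

Request:
step_arm([
  {"tx": 3,"ty": -1.5,"tz": 40,"roll": -0.015},
  {"tx": 3,"ty": -1.5,"tz": 80,"roll": -0.015},
  {"tx": 3,"ty": -1.5,"tz": 105,"roll": -0.015},
  {"tx": 3,"ty": -1.5,"tz": 105,"roll": -0.015},
  {"tx": 3,"ty": -1.5,"tz": 105,"roll": -0.015},
])

```text
t: 1.72
eef_pos: [510.1, 344.3, 69.5]
tcp_rot: [-3.14, -0.001, 2.826]
ft_force: [1.1, 0.1, -0.0]
opening: 1.0
grip_force: 0.0
```

```bash
python3 - <<'E'
from h import *
s=env.state();print(s["t"],s["eef_pos"],s["tcp_rot"])
c=cam("wrist");cv2.imwrite("pics/w2.png",c["pixels"]);S=cam("scene")
for k in blobs(c,*BL,300): print(cv2.contourArea(k),cv2.boundingRect(k),rect(c,k,20),cv2.approxPolyDP(k,6,True).reshape(-1,2).tolist())
def spot(c,roi,v):
    k=max(blobs(c,(0,0,v),(180,90,255),8,roi=roi),key=cv2.contourArea);return centre(k)
a=spot(c,(280,100,360,300),150);print(a,onz(c,a,20))
k=cv2.imread("pics/w1.png")
V=None
E
python3 - <<'E'
from h import *
i=cv2.imread("pics/w1.png");m=cv2.inRange(cv2.cvtColor(i[160:210,300:335],cv2.COLOR_BGR2HSV),(0,0,150),(180,90,255));
k=max(cv2.findContours(m,0,1)[0],key=cv2.contourArea);print("w1 spot",centre(k))
E
```

```text
1.7167 [510.05589838 344.27699681  69.46002996] [-3.14046275e+00 -1.25328895e-03  2.82613285e+00]
6548.0 (282, 169, 74, 95) [509.  344.2  77.2  55.  -18. ] [[286, 170], [285, 261], [352, 262], [355, 173]]
(323.4583460793311, 158.19210767818905) [465.71662154 361.713043    20.        ]
w1 spot (17.05607476635514, 24.565420560747665)
```

Run:
```python
from h import *
c=cam("wrist")
k=max(blobs(c,(0,0,150),(180,90,255),50,roi=(297,190,345,248)),key=cv2.contourArea);a=centre(k)
o2,d2=ray(c,a);o1,d1=ray(c,(317.06,184.57))
o1=o2+np.array([3.3,.5,105.35]); th=-.0153
R=cv2.Rodrigues(np.array([0,0,th]))[0];t2=np.array([510.06,344.28,69.46]);t1=np.array([513.36,344.8,174.81])
o1=t1+R@(o2-t2);d1=R@d1
print(a,tri((o1,d1),(o2,d2)))
```

```text
(318.11774647887324, 217.94497652582157) (array([516.77876019, 342.30122716,   3.03642255]), [np.float64(0.32903038449749306), np.float64(0.32903038449741845)])
```

Run:
```python
from h import *
c=cam("wrist");S=cam("scene")
k=max(blobs(c,(0,0,150),(180,90,255),50,roi=(297,190,345,248)),key=cv2.contourArea);a=centre(k)
g=cv2.cvtColor(S["pixels"],cv2.COLOR_BGR2HSV)
for k in blobs(S,(0,0,110),(180,110,255),5,roi=(382,164,404,186)):
    b=centre(k);print(cv2.contourArea(k),b,tri(ray(c,a),ray(S,b)))
print(g[175,385:402].tolist())
```

```text
26.0 (393.2435897435897, 173.08333333333331) (array([511.44018283, 344.22642155,  19.06778129]), [np.float64(0.6714265018652986), np.float64(0.6714265018652811)])
24.5 (401.21088435374145, 167.05442176870747) (array([512.83783926, 355.01708857,  39.55777246]), [np.float64(12.613109975758029), np.float64(12.613109975757917)])
7.5 (384.9555555555555, 164.68888888888887) (array([494.24401921, 338.19709878,  45.0285107 ]), [np.float64(11.226351610839489), np.float64(11.226351610839579)])
[[109, 226, 89], [110, 195, 97], [109, 222, 93], [109, 255, 86], [120, 51, 100], [128, 19, 105], [15, 9, 113], [12, 12, 110], [8, 9, 111], [0, 7, 106], [8, 18, 112], [0, 11, 112], [13, 17, 106], [111, 119, 92], [108, 244, 89], [109, 233, 91], [109, 241, 88]]
```

Top at z about 19 mm (two views), centre under the tool. Descend and grip.

Request:
step_arm([
  {"tz": 30},
  {"tz": 52},
  {"tz": 62},
  {"tz": 65.5},
  {"tz": 65.5},
  {"tz": 65.5},
])

```text
validation failed for argument at $.mo...
```

Request:
step_arm([
  {"tz": 0},
  {"tz": 0},
  {"tz": 0},
  {"tz": 0},
  {"tz": 0},
  {"tz": 0},
  {"tz": 0},
  {"tz": 0},
  {"tz": 0},
  {"tz": 0},
], grip=48)

```text
validation failed for argument at $.mo...
```

All four keys needed, it seems.

Request:
step_arm([
  {"tx": 0,"ty": 0,"tz": 30,"roll": 0},
  {"tx": 0,"ty": 0,"tz": 52,"roll": 0},
  {"tx": 0,"ty": 0,"tz": 62,"roll": 0},
  {"tx": 0,"ty": 0,"tz": 65.5,"roll": 0},
  {"tx": 0,"ty": 0,"tz": 65.5,"roll": 0},
  {"tx": 0,"ty": 0,"tz": 65.5,"roll": 0},
])

```text
t: 2.47
eef_pos: [511.4, 343.9, 5.3]
tcp_rot: [3.14, 0.001, 2.825]
ft_force: [1.0, -0.1, 0.4]
opening: 1.004
grip_force: 0.0
```

Request:
step_arm([
  {"tx": 0,"ty": 0,"tz": 0,"roll": 0},
  {"tx": 0,"ty": 0,"tz": 0,"roll": 0},
  {"tx": 0,"ty": 0,"tz": 0,"roll": 0},
  {"tx": 0,"ty": 0,"tz": 0,"roll": 0},
  {"tx": 0,"ty": 0,"tz": 0,"roll": 0},
  {"tx": 0,"ty": 0,"tz": 0,"roll": 0},
  {"tx": 0,"ty": 0,"tz": 0,"roll": 0},
  {"tx": 0,"ty": 0,"tz": 0,"roll": 0},
  {"tx": 0,"ty": 0,"tz": 0,"roll": 0},
  {"tx": 0,"ty": 0,"tz": 0,"roll": 0},
], grip=48)

```text
t: 3.3
eef_pos: [511.0, 343.7, 4.3]
tcp_rot: [3.141, 0.0, 2.825]
ft_force: [0.2, 0.9, 1.3]
opening: 0.589
grip_force: 30.0
```

Request:
step_arm([
  {"tx": 0,"ty": 0,"tz": -15,"roll": 0},
  {"tx": 0,"ty": 0,"tz": -45,"roll": 0},
  {"tx": 0,"ty": 0,"tz": -85,"roll": 0},
  {"tx": 0,"ty": 0,"tz": -125,"roll": 0},
  {"tx": 0,"ty": 0,"tz": -160,"roll": 0},
  {"tx": 0,"ty": 0,"tz": -176,"roll": 0},
  {"tx": 0,"ty": 0,"tz": -176,"roll": 0},
])

```text
t: 3.88
eef_pos: [511.8, 344.1, 183.9]
tcp_rot: [3.137, 0.004, 2.825]
ft_force: [0.2, -0.3, -2.5]
opening: 0.588
grip_force: 30.0
```

Request:
step_arm([
  {"tx": -15,"ty": -15,"tz": 0,"roll": -0.02},
  {"tx": -40,"ty": -40,"tz": 0,"roll": -0.05},
  {"tx": -68,"ty": -66,"tz": 0,"roll": -0.08},
  {"tx": -96,"ty": -92,"tz": 0,"roll": -0.11},
  {"tx": -124,"ty": -118,"tz": 0,"roll": -0.14},
  {"tx": -152,"ty": -145,"tz": 0,"roll": -0.17},
  {"tx": -180,"ty": -172,"tz": 0,"roll": -0.2},
  {"tx": -208,"ty": -199,"tz": 0,"roll": -0.23},
  {"tx": -236,"ty": -226,"tz": 0,"roll": -0.25},
  {"tx": -262,"ty": -251,"tz": 0,"roll": -0.268},
  {"tx": -275,"ty": -264,"tz": 0,"roll": -0.268},
  {"tx": -275,"ty": -264,"tz": 0,"roll": -0.268},
])

```text
t: 4.88
eef_pos: [690.5, 3.3, 177.3]
tcp_rot: [-3.141, -0.003, 3.089]
ft_force: [0.5, -0.0, -3.7]
opening: 0.588
grip_force: 30.0
```

Run:
```python
from h import *
s=env.state();print(s["t"],s["eef_pos"],s["tcp_rot"],s["opening"])
c=cam("wrist");cv2.imwrite("pics/w3.png",c["pixels"])
for k in blobs(c,*BL,200): print(cv2.contourArea(k),cv2.boundingRect(k),rect(c,k,34),cv2.approxPolyDP(k,5,True).reshape(-1,2).tolist())
```

```text
4.8833 [690.46255613   3.25165859 177.27705979] [-3.14116602e+00 -2.80957816e-03  3.08888192e+00] 0.5879939538037976
265.0 (273, 310, 90, 4) [843.9  -5.8 108.8   4.4  87. ] [[273, 310], [362, 312]]
7084.5 (267, 188, 102, 96) [746.4  -0.9 115.8 112.1  -3. ] [[271, 189], [272, 282], [309, 282], [290, 259], [294, 246], [312, 234], [333, 238], [344, 252], [342, 270], [326, 282], [363, 282], [364, 190]]
4497.0 (285, 40, 59, 83) [582.    4.2  75.5  55.9  -2.8] [[342, 41], [285, 42], [287, 121], [341, 121]]
```

View pics/w3.png

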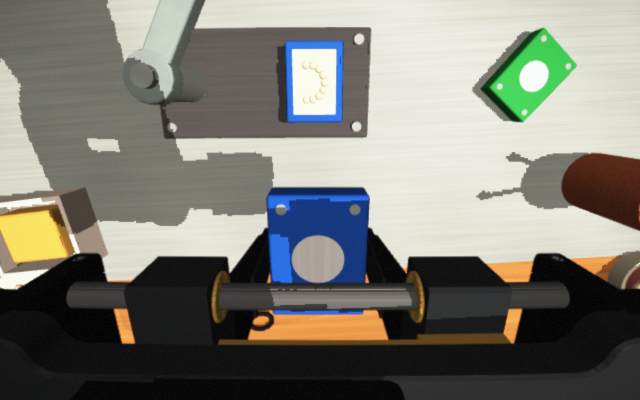

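The lower mould is clear at (314,81), the arm bar crosses upper left with the post cap at (148,77), and the held block is at (318,250). I'll check the mould's height across two views.

Run:
```python
from h import *
import pickle
c=cam("wrist");S=cam("scene");T=cam("top");pickle.dump(c,open("w3.pkl","wb"))
s=env.state();print(s["eef_pos"],s["tcp_rot"])
for k in blobs(c,*BL,200,roi=(260,20,370,140)): a=centre(k);print(a,rect(c,k,34))
b=None
for k in blobs(S,*BL,200,roi=(290,225,340,265)): print("scene hull",centre(k),rect(S,k,30))
# plaster white: hole in blue
def plaster(c,roi,v):
    return [(cv2.contourArea(k),centre(k)) for k in blobs(c,(0,0,v),(180,75,255),30,roi=roi)]
pa=plaster(c,(289,48,340,116),120);pb=plaster(S,(302,232,330,256),115);print(pa,pb)
for _,b in pb: print(tri(ray(c,max(pa)[1]),ray(S,b)))
# spot on held block
for k in blobs(c,(0,0,90),(180,80,255),400,roi=(285,225,352,281)): 
    h=cv2.fitEllipse(k);print("spot",h,onz(c,h[0],193))
# knob, both views
for k in blobs(S,(0,200,60),(6,255,255),20,roi=(250,185,290,220)):print("S red",cv2.boundingRect(k),centre(k),cv2.contourArea(k))
for k in blobs(T,(0,150,60),(8,255,255),8,roi=(330,200,370,235)):print("T red",cv2.boundingRect(k),centre(k),cv2.contourArea(k))
cv2.imwrite("pics/crop1.png",cv2.resize(np.hstack([T["pixels"][160:240,300:390],S["pixels"][180:260,240:330]]),None,fx=4,fy=4,interpolation=0))
```

```text
[689.06350061   8.23612676 179.05519991] [ 3.14121481e+00 -1.95724918e-03  3.09352430e+00]
(311.66116404461184, 81.92215082354679) [582.3   4.2  74.9  55.9  -2.9]
scene hull (314.72535211267603, 249.3278560250391) [586.4   2.7  85.5  62.8  -2.1]
[(2756.0, (311.7582244799226, 82.30345911949685))] [(220.5, (313.7944066515495, 243.71050642479213))]
(array([579.8564442 ,   4.06534973,  22.90671589]), [np.float64(0.12357100964475688), np.float64(0.12357100964477548)])
spot ((317.53521728515625, 258.26934814453125), (45.920780181884766, 52.11280059814453), 90.40287017822266) [688.66820168   4.34081288 193.        ]
S red (261, 195, 14, 14) (267.16814159292034, 201.80973451327435) 113.0
```

View pics/crop1.png

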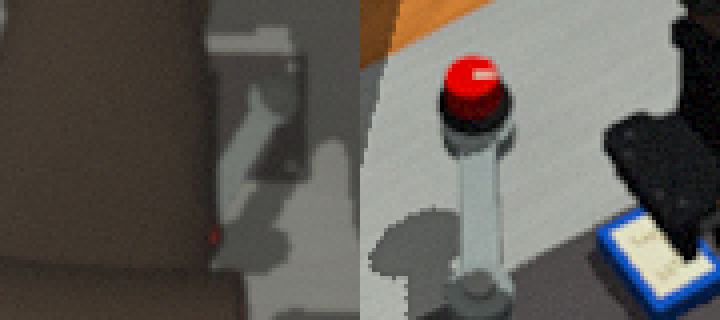

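Request:
step_arm([
  {"tx": 8,"ty": -2,"tz": 30,"roll": 0},
  {"tx": 18,"ty": -4,"tz": 60,"roll": 0},
  {"tx": 24,"ty": -5,"tz": 80,"roll": 0},
  {"tx": 24,"ty": -5,"tz": 84,"roll": 0},
  {"tx": 24,"ty": -5,"tz": 84,"roll": 0},
  {"tx": 24,"ty": -5,"tz": 84,"roll": 0},
  {"tx": 24,"ty": -5,"tz": 84,"roll": 0},
  {"tx": 24,"ty": -5,"tz": 84,"roll": 0},
])

```text
t: 5.75
eef_pos: [666.6, 3.5, 97.6]
tcp_rot: [-3.142, 0.003, 3.093]
ft_force: [-0.1, 0.5, -3.2]
opening: 0.589
grip_force: 30.0
```

Run:
```python
from h import *
import pickle
s=env.state();print(s["t"],s["eef_pos"],s["tcp_rot"])
c=cam("wrist");p=pickle.load(open("w3.pkl","rb"));S=cam("scene");T=cam("top")
cv2.imwrite("pics/w4.png",c["pixels"])
for k in blobs(c,*BL,300,roi=None): print(centre(k),cv2.boundingRect(k),rect(c,k,34))
def plaster(c,roi,v):
    return max([(cv2.contourArea(k),centre(k)) for k in blobs(c,(0,0,v),(180,75,255),30,roi=roi)])[1]
S0=dict(S);S0["pixels"]=cv2.imread("pics/scene0.png");b=plaster(S0,(300,230,332,258),115)
a=plaster(p,(289,48,340,116),120);print("plaster z",b,tri(ray(p,a),ray(S,b)))
T0=dict(T);T0["pixels"]=cv2.imread("pics/top0.png")
for k in blobs(T0,(0,120,50),(8,255,255),15,roi=(330,200,370,235)):
  q=centre(k);print("T red",q,cv2.boundingRect(k))
  for z in (130,142):print(onz(T0,q,z))
q=(267.0,198.5); print("knob top scene",onz(S,q,142))
```

```text
5.75 [666.57093903   3.48008382  97.62746794] [-3.14155974e+00  2.52259856e-03  3.09322484e+00]
(317.2635926317024, 227.60218233016545) (267, 188, 102, 96) [688.2   1.2  86.6  83.7  -2.7]
(314.5131358660657, 102.69819703799098) (276, 51, 78, 106) [581.9   4.2  74.7  55.6  -2.7]
plaster z (314.9492753623188, 242.3338907469342) (array([581.3960747 ,   5.12292117,  30.58040827]), [np.float64(1.1598350314153394), np.float64(1.1598350314150456)])
T red (348.9125, 217.82916666666665) (343, 212, 12, 12)
[466.76119543 -55.96807171 130.        ]
[465.66682508 -55.16443538 142.        ]
knob top scene [466.6727523  -57.91934461 142.        ]
```

Run:
```python
from h import *
c=cam("wrist");s=env.state();print(s["eef_pos"])
g=c["pixels"].astype(int)
print(g[184:202,300].tolist())
z=s["eef_pos"][2]-4.3
for r,zz in((187.5,z),(194.5,z+20)): print(r,onz(c,(318,r),zz)-s["eef_pos"])
for u in (267,268.5): pass
k=[k for k in blobs(c,*BL,300) if cv2.boundingRect(k)[1]>150][0]
print(cv2.approxPolyDP(k,2,True).reshape(-1,2).tolist())
```

```text
[665.93246069   3.22409905  96.71008799]
[[123, 134, 133], [122, 130, 130], [114, 111, 108], [95, 70, 59], [86, 41, 22], [87, 40, 15], [89, 39, 16], [91, 40, 16], [93, 42, 17], [96, 43, 17], [126, 56, 23], [182, 84, 33], [218, 103, 41], [230, 111, 45], [236, 119, 46], [236, 120, 47], [192, 89, 36], [144, 63, 24]]
187.5 [-37.07805548   1.0082698   -4.3       ]
194.5 [-38.34968088   1.0283391   15.7       ]
[[273, 188], [267, 196], [271, 282], [309, 282], [295, 273], [290, 258], [294, 246], [302, 238], [312, 234], [333, 238], [344, 252], [342, 270], [326, 282], [364, 282], [368, 196], [362, 188]]
```

Request:
step_arm([
  {"tx": 0,"ty": 0,"tz": 25,"roll": 0},
  {"tx": 0,"ty": 0,"tz": 42,"roll": 0},
  {"tx": 0,"ty": 0,"tz": 50,"roll": 0},
  {"tx": 0,"ty": 0,"tz": 50,"roll": 0},
  {"tx": 0,"ty": 0,"tz": 50,"roll": 0},
  {"tx": 0,"ty": 0,"tz": 50,"roll": 0},
  {"tx": 0,"ty": 0,"tz": 50,"roll": 0},
])

```text
t: 6.53
eef_pos: [666.3, 3.1, 47.3]
tcp_rot: [-3.142, 0.002, 3.093]
ft_force: [-0.3, -0.6, -3.2]
opening: 0.583
grip_force: 30.0
```

```bash
cat > m.py <<'E'
from h import *
c=cam("wrist");s=env.state();print(s["t"],s["eef_pos"],s["tcp_rot"])
z=s["eef_pos"][2]-4.3
for k in blobs(c,*BL,300):
    print(cv2.boundingRect(k),rect(c,k,34),cv2.approxPolyDP(k,3,True).reshape(-1,2).tolist())
    if cv2.boundingRect(k)[1]>150:
        p=k.reshape(-1,2)
        for r in (205,220,235):
            q=p[p[:,1]==r][:,0];a,b=onz(c,(q.min()-.5,r),z+20),onz(c,(q.max()+.5,r),z+20);print("held",a[:2].round(1),b[:2].round(1),((a+b)/2)[:2].round(2))
        for r,zz in((186.5,z),(194.5,z+20)): print("edge",onz(c,(318,r),zz)-s["eef_pos"])
    else:
        p=k.reshape(-1,2)
        for r in range(p[:,1].min()+15,p[:,1].max()-10,20):
            q=p[p[:,1]==r][:,0];a,b=onz(c,(q.min()-.5,r),34),onz(c,(q.max()+.5,r),34);print("mould",a[:2].round(1),b[:2].round(1),((a+b)/2)[:2].round(2))
cv2.imwrite("pics/w5.png",c["pixels"])
E
python3 m.py
```

```text
6.5833 [666.18951562   3.18685253  47.23216274] [3.14156034e+00 1.66631130e-03 3.09275361e+00]
(267, 187, 102, 97) [665.2   2.   68.5  65.6  -2.8] [[272, 188], [267, 195], [271, 282], [309, 282], [296, 274], [290, 258], [294, 246], [312, 234], [333, 238], [344, 252], [342, 270], [326, 282], [364, 282], [368, 196], [363, 188]]
held [632.3 -23.7] [634.9  31. ] [633.57   3.64]
held [640.8 -24. ] [643.5  30.4] [642.14   3.23]
held [649.6 -24.8] [652.3  30.4] [650.97   2.8 ]
edge [-37.77187968   1.00217079  -4.3       ]
edge [-38.44451638   0.99436619  15.7       ]
(265, 35, 100, 134) [581.8   4.2  74.2  55.4  -2.8] [[265, 36], [270, 167], [358, 168], [363, 36]]
mould [551.1 -21.9] [553.7  33.1] [552.4   5.6]
mould [561.5 -22.3] [564.1  33. ] [562.8    5.35]
mould [572.2 -23.3] [574.8  32.3] [573.5    4.52]
mould [583.2 -23.7] [585.9  31.7] [584.56   3.96]
mould [594.7 -24.2] [597.3  31. ] [595.99   3.37]
mould [606.5 -24.7] [609.2  30.9] [607.83   3.07]
```

Request:
step_arm([
  {"tx": 0,"ty": 0,"tz": -18,"roll": 0},
  {"tx": 10,"ty": 0,"tz": -25,"roll": 0},
  {"tx": 40,"ty": -1,"tz": -25,"roll": 0},
  {"tx": 68,"ty": -2,"tz": -25,"roll": 0},
  {"tx": 82,"ty": -2,"tz": -25,"roll": 0},
  {"tx": 84.2,"ty": -2,"tz": -25,"roll": 0},
  {"tx": 84.2,"ty": -2,"tz": -20,"roll": 0},
  {"tx": 84.2,"ty": -2,"tz": -10,"roll": 0},
  {"tx": 84.2,"ty": -2,"tz": 0,"roll": 0},
  {"tx": 84.2,"ty": -2,"tz": 4,"roll": 0},
  {"tx": 84.2,"ty": -2,"tz": 5.5,"roll": 0},
  {"tx": 84.2,"ty": -2,"tz": 5.5,"roll": 0},
])

```text
t: 7.58
eef_pos: [581.5, 5.4, 39.6]
tcp_rot: [3.141, -0.001, 3.093]
ft_force: [-0.1, 0.4, -3.4]
opening: 0.588
grip_force: 30.0
```

Request:
step_arm([
  {"tx": 0,"ty": 0,"tz": 0,"roll": 0},
  {"tx": 0,"ty": 0,"tz": 0.5,"roll": 0},
  {"tx": 0,"ty": 0,"tz": 1,"roll": 0},
  {"tx": 0,"ty": 0,"tz": 1.5,"roll": 0},
  {"tx": 0,"ty": 0,"tz": 1.5,"roll": 0},
  {"tx": 0,"ty": 0,"tz": 1.5,"roll": 0},
])

```text
t: 8.08
eef_pos: [581.5, 5.3, 39.3]
tcp_rot: [3.142, 0.0, 3.093]
ft_force: [0.1, -0.6, -2.6]
opening: 0.586
grip_force: 30.0
```

Run:
```python
from h import *
for i in range(3):
    s=env.state();print(s["t"],s["eef_pos"],s["tcp_rot"],s["ft_force"]);S=cam("scene")
```

```text
8.0833 [581.51645896   5.32681852  39.26735245] [3.14153568e+00 2.41964983e-04 3.09282827e+00] [ 0.1095591  -0.59197013 -2.58687446]
8.1333 [581.53145804   5.31735213  39.26125729] [3.14152791e+00 2.34839993e-04 3.09279144e+00] [-0.13306942 -0.37777266 -3.76133491]
8.1833 [581.52305018   5.32003824  39.22662501] [3.14152613e+00 2.02912277e-04 3.09277444e+00] [-0.15771184 -0.12656187 -3.37062241]
```

Request:
step_arm([
  {"tx": -0.4,"ty": 0,"tz": 0,"roll": 0},
  {"tx": -0.4,"ty": 0,"tz": 0.4,"roll": 0},
  {"tx": -0.4,"ty": 0,"tz": 0.8,"roll": 0},
  {"tx": -0.4,"ty": 0,"tz": 1.0,"roll": 0},
  {"tx": -0.4,"ty": 0,"tz": 1.0,"roll": 0},
  {"tx": -0.4,"ty": 0,"tz": 1.0,"roll": 0},
])

```text
t: 8.73
eef_pos: [581.9, 5.3, 38.3]
tcp_rot: [3.142, 0.0, 3.093]
ft_force: [-0.4, -0.6, -0.5]
opening: 0.588
grip_force: 30.0
```

Request:
step_arm([
  {"tx": 0,"ty": 0,"tz": 0.3,"roll": 0},
  {"tx": 0,"ty": 0,"tz": 0.5,"roll": 0},
  {"tx": 0,"ty": 0,"tz": 0.5,"roll": 0},
  {"tx": 0,"ty": 0,"tz": 0.5,"roll": 0},
])

```text
t: 9.07
eef_pos: [581.9, 5.3, 38.2]
tcp_rot: [3.142, 0.0, 3.093]
ft_force: [-2.5, -0.5, 5.7]
opening: 0.587
grip_force: 30.0
```

Request:
step_arm([
  {"tx": 0,"ty": 0,"tz": 0,"roll": 0},
  {"tx": 0,"ty": 0,"tz": 0,"roll": 0},
  {"tx": 0,"ty": 0,"tz": 0,"roll": 0},
  {"tx": 0,"ty": 0,"tz": 0,"roll": 0},
  {"tx": 0,"ty": 0,"tz": 0,"roll": 0},
  {"tx": 0,"ty": 0,"tz": 0,"roll": 0},
  {"tx": 0,"ty": 0,"tz": 0,"roll": 0},
  {"tx": 0,"ty": 0,"tz": 0,"roll": 0},
], grip=95)

```text
t: 9.73
eef_pos: [581.9, 5.3, 37.6]
tcp_rot: [3.141, -0.0, 3.093]
ft_force: [0.2, -0.4, -0.1]
opening: 0.993
grip_force: 0.0
```

Request:
step_arm([
  {"tx": 0,"ty": 0,"tz": -10,"roll": 0},
  {"tx": 0,"ty": 0,"tz": -40,"roll": 0},
  {"tx": 0,"ty": 0,"tz": -75,"roll": 0},
  {"tx": -20,"ty": 0,"tz": -110,"roll": 0},
  {"tx": -40,"ty": 0,"tz": -130,"roll": 0},
  {"tx": -60,"ty": 0,"tz": -130,"roll": 0},
  {"tx": -70,"ty": 0,"tz": -130,"roll": 0},
  {"tx": -70,"ty": 0,"tz": -130,"roll": 0},
  {"tx": -70,"ty": 0,"tz": -130,"roll": 0},
  {"tx": -70,"ty": 0,"tz": -130,"roll": 0},
])

```text
t: 10.57
eef_pos: [650.9, 2.0, 167.5]
tcp_rot: [3.141, -0.001, 3.093]
ft_force: [-0.7, -0.3, -0.4]
opening: 1.002
grip_force: 0.0
```

Run:
```python
from h import *
s=env.state();print(s["t"],s["eef_pos"])
c=cam("wrist");cv2.imwrite("pics/w6.png",c["pixels"]);S=cam("scene")
for k in blobs(c,*BL,300): print(cv2.boundingRect(k),rect(c,k,54),rect(c,k,34),cv2.approxPolyDP(k,3,True).reshape(-1,2).tolist())
a=cv2.resize(c["pixels"][20:170,240:390],(520,520),interpolation=cv2.INTER_CUBIC);b=S["pixels"][215:275,285:345]
cv2.imwrite("pics/crop2.png",np.hstack([a[:400,:400] if 0 else cv2.resize(a,(400,400)),cv2.resize(b,(400,400),interpolation=cv2.INTER_CUBIC)]))
```

```text
10.5667 [650.87793366   1.99581455 167.54800558]
(286, 81, 63, 85) [581.8   4.1  75.   55.7  -2.7] [582.6   4.1  80.3  59.7  -2.7] [[288, 81], [289, 163], [346, 164], [348, 82]]
```

View pics/crop2.png

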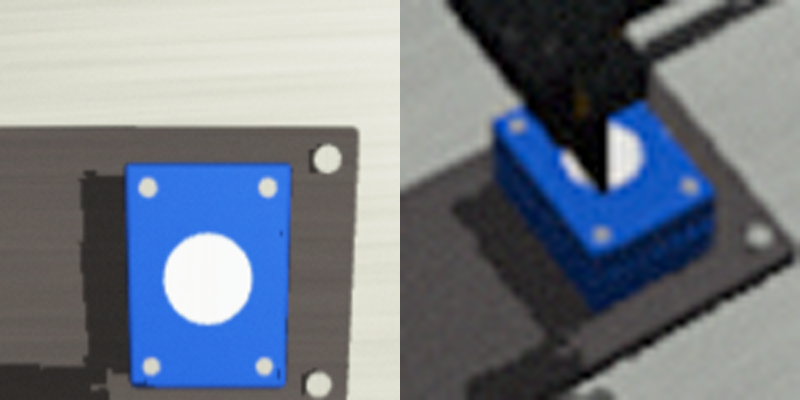

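The upper half sits at (581.8, 4.1), -2.7°, flush with the lower half at (581.9, 4.2), -2.8°. In the crop its edges line up. Next is the knob.

Request:
step_arm([
  {"tx": 10,"ty": -4,"tz": -10,"roll": 0.05},
  {"tx": 40,"ty": -15,"tz": -20,"roll": 0.15},
  {"tx": 76,"ty": -28,"tz": -20,"roll": 0.25},
  {"tx": 112,"ty": -42,"tz": -20,"roll": 0.35},
  {"tx": 148,"ty": -56,"tz": -20,"roll": 0.45},
  {"tx": 172,"ty": -64,"tz": -20,"roll": 0.5},
  {"tx": 182,"ty": -68,"tz": -20,"roll": 0.51},
  {"tx": 182,"ty": -68,"tz": -20,"roll": 0.51},
  {"tx": 182,"ty": -68,"tz": -20,"roll": 0.51},
  {"tx": 182,"ty": -68,"tz": -20,"roll": 0.51},
  {"tx": 182,"ty": -68,"tz": -20,"roll": 0.51},
])

```text
t: 11.58
eef_pos: [467.8, -56.9, 187.5]
tcp_rot: [3.141, 0.0, 2.584]
ft_force: [-0.4, -0.4, -0.2]
opening: 0.997
grip_force: 0.0
```

Run:
```python
from h import *
c=cam("wrist");S=cam("scene");s=env.state();print(s["t"],s["eef_pos"],s["tcp_rot"],s["joints"][5])
cv2.imwrite("pics/w7.png",c["pixels"])
h=cv2.cvtColor(c["pixels"],cv2.COLOR_BGR2HSV)
for lo,hi in(((0,180,60),(6,255,255)),((0,180,150),(6,255,255))):
  for k in blobs(c,lo,hi,200,roi=(200,50,440,300)):
    (u,v),r=cv2.minEnclosingCircle(k);print(cv2.boundingRect(k),centre(k),(u,v),r,onz(c,(u,v),142),onz(c,centre(k),142),cv2.contourArea(k))
```

```text
11.6833 [467.39973654 -56.90338262 187.32143036] [ 3.14157477e+00 -3.07509593e-04  2.58394147e+00] -1.274865367784576
(294, 188, 47, 50) (316.0441029067825, 212.56598730370865) (317.0, 212.6666717529297) 24.66676139831543 [461.21653229 -55.24936064 142.        ] [460.7670255  -55.81943024 142.        ] 1496.5
(295, 195, 44, 41) (315.63766233766233, 215.05901875901876) (316.834716796875, 214.0991668701172) 22.02665138244629 [462.12193265 -55.96063088 142.        ] [462.29562386 -57.13621817 142.        ] 1155.0
```

View pics/w7.png

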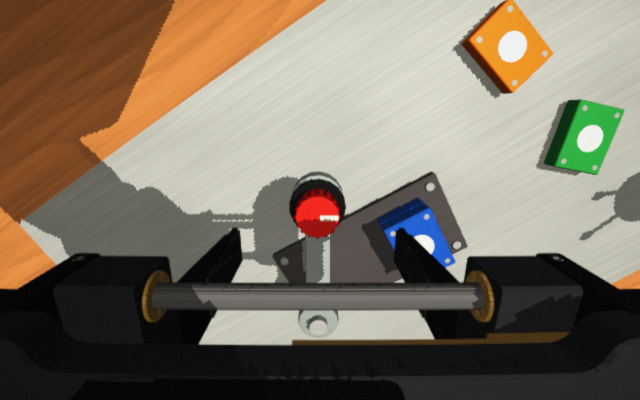

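The knob top is centred near (317,215) with the bar running straight down the picture, so the tool is aligned with the arm. I'll cage the grip with the fingers.

Request:
step_arm([
  {"tx": 2,"ty": -1.5,"tz": 20,"roll": 0},
  {"tx": 2,"ty": -1.5,"tz": 42,"roll": 0},
  {"tx": 2,"ty": -1.5,"tz": 56,"roll": 0},
  {"tx": 2,"ty": -1.5,"tz": 63,"roll": 0},
  {"tx": 2,"ty": -1.5,"tz": 64,"roll": 0},
  {"tx": 2,"ty": -1.5,"tz": 64,"roll": 0},
  {"tx": 2,"ty": -1.5,"tz": 64,"roll": 0},
], grip=80)

```text
t: 12.27
eef_pos: [464.7, -57.4, 124.2]
tcp_rot: [3.141, 0.001, 2.583]
ft_force: [0.3, 0.0, 0.7]
opening: 0.842
grip_force: 0.0
```

Request:
step_arm([
  {"tx": 0,"ty": 0,"tz": 0,"roll": 0},
  {"tx": 0,"ty": 0,"tz": 0,"roll": 0},
  {"tx": 0,"ty": 0,"tz": 0,"roll": 0},
  {"tx": 0,"ty": 0,"tz": 0,"roll": 0},
  {"tx": 0,"ty": 0,"tz": 0,"roll": 0},
  {"tx": 0,"ty": 0,"tz": 0,"roll": 0},
  {"tx": 0,"ty": 0,"tz": 0,"roll": 0},
], grip=42)

```text
t: 12.85
eef_pos: [464.2, -57.4, 123.7]
tcp_rot: [3.141, 0.0, 2.583]
ft_force: [-0.3, 1.1, 0.4]
opening: 0.454
grip_force: 0.0
```

```bash
cat > arc.py <<'E'
import numpy as np,sys
a0,a1,n=map(float,sys.argv[1:4]);n=int(n)
# tool yaw == arm angle (yaw 2.583=148.0deg): tool x radial
P=np.array([575.7,-125.6]);yaw=np.radians(float(sys.argv[4]));x=np.array([np.cos(yaw),np.sin(yaw)]);y=np.array([np.sin(yaw),-np.cos(yaw)])
f=lambda a:P+130*np.array([np.cos(np.radians(a)),np.sin(np.radians(a))])
for i in range(1,n+1):
    a=a0+(a1-a0)*i/n;d=f(a)-f(a0);print(round(d@x,1),round(d@y,1),round(np.radians(a0-a),3),f(a).round(1))
E
python3 arc.py 148.3 117.6 11 148.0;echo; python3 arc.py 117.6 87.2 11 117.3
```

```text
-0.1 6.3 0.049 [468.6 -52. ]
-0.6 12.6 0.097 [472.3 -46.9]
-1.3 18.9 0.146 [476.2 -41.9]
-2.3 25.2 0.195 [480.4 -37.2]
-3.7 31.4 0.244 [484.8 -32.6]
-5.3 37.5 0.292 [489.5 -28.3]
-7.3 43.5 0.341 [494.3 -24.2]
-9.5 49.4 0.39 [499.3 -20.4]
-12.0 55.2 0.438 [504.6 -16.8]
-14.8 60.9 0.487 [509.9 -13.5]
-17.9 66.5 0.536 [515.5 -10.4]

-0.1 6.3 0.048 [521.1  -7.6]
-0.5 12.5 0.096 [526.8  -5.1]
-1.3 18.8 0.145 [532.7  -2.9]
-2.3 24.9 0.193 [538.7  -1. ]
-3.6 31.1 0.241 [544.7   0.7]
-5.2 37.1 0.289 [550.9   2. ]
-7.1 43.1 0.338 [557.    3.1]
-9.3 49.0 0.386 [563.3   3.8]
-11.8 54.7 0.434 [569.5   4.3]
-14.5 60.4 0.482 [575.8   4.4]
-17.5 65.9 0.531 [582.1   4.2]
```

Request:
step_arm([
  {"tx": -0.1,"ty": 6.3,"tz": 0,"roll": 0.049},
  {"tx": -0.6,"ty": 12.6,"tz": 0,"roll": 0.097},
  {"tx": -1.3,"ty": 18.9,"tz": 0,"roll": 0.146},
  {"tx": -2.3,"ty": 25.2,"tz": 0,"roll": 0.195},
  {"tx": -3.7,"ty": 31.4,"tz": 0,"roll": 0.244},
  {"tx": -5.3,"ty": 37.5,"tz": 0,"roll": 0.292},
  {"tx": -7.3,"ty": 43.5,"tz": 0,"roll": 0.341},
  {"tx": -9.5,"ty": 49.4,"tz": 0,"roll": 0.39},
  {"tx": -12,"ty": 55.2,"tz": 0,"roll": 0.438},
  {"tx": -14.8,"ty": 60.9,"tz": 0,"roll": 0.487},
  {"tx": -17.9,"ty": 66.5,"tz": 0,"roll": 0.536},
  {"tx": -17.9,"ty": 66.5,"tz": 0,"roll": 0.536},
])

```text
t: 13.85
eef_pos: [515.2, -10.1, 123.5]
tcp_rot: [3.141, -0.0, 2.045]
ft_force: [-0.0, -0.2, -0.3]
opening: 0.441
grip_force: 0.0
```

Run:
```python
from h import *
c=cam("wrist");S=cam("scene");cv2.imwrite("pics/w8.png",c["pixels"]);s=env.state();print(s["t"],s["eef_pos"],s["tcp_rot"],s["ft_force"])
for k in blobs(c,(0,180,60),(6,255,255),200,roi=(200,50,440,300)): print(cv2.boundingRect(k))
for k in blobs(S,(0,200,60),(6,255,255),20,roi=(200,130,400,260)): print("scene",cv2.boundingRect(k),onz(S,centre(k),135))
```

```text
13.95 [514.59736146 -10.45261041 123.53890913] [3.14149628e+00 3.08038521e-05 2.04884227e+00] [ 0.09075726  1.07312051 -0.11258769]
(281, 217, 62, 66)
scene (286, 198, 14, 15) [512.41660319 -15.84329379 135.        ]
```

Knob follows. Second half of the arc.

Request:
step_arm([
  {"tx": -0.1,"ty": 6.3,"tz": 0,"roll": 0.048},
  {"tx": -0.5,"ty": 12.5,"tz": 0,"roll": 0.096},
  {"tx": -1.3,"ty": 18.8,"tz": 0,"roll": 0.145},
  {"tx": -2.3,"ty": 24.9,"tz": 0,"roll": 0.193},
  {"tx": -3.6,"ty": 31.1,"tz": 0,"roll": 0.241},
  {"tx": -5.2,"ty": 37.1,"tz": 0,"roll": 0.289},
  {"tx": -7.1,"ty": 43.1,"tz": 0,"roll": 0.338},
  {"tx": -9.3,"ty": 49,"tz": 0,"roll": 0.386},
  {"tx": -11.8,"ty": 54.7,"tz": 0,"roll": 0.434},
  {"tx": -14.5,"ty": 60.4,"tz": 0,"roll": 0.482},
  {"tx": -17.5,"ty": 65.9,"tz": 0,"roll": 0.531},
  {"tx": -17.5,"ty": 65.9,"tz": 0,"roll": 0.531},
])

```text
t: 14.95
eef_pos: [581.7, 4.0, 123.5]
tcp_rot: [3.141, -0.0, 1.515]
ft_force: [0.8, 0.2, -0.3]
opening: 0.444
grip_force: 0.0
```

Request:
step_arm([
  {"tx": 0,"ty": 0.5,"tz": 0,"roll": 0},
  {"tx": 0,"ty": 1,"tz": 0,"roll": 0},
  {"tx": 0,"ty": 2,"tz": 0,"roll": 0},
  {"tx": 0,"ty": 3,"tz": 0,"roll": 0},
  {"tx": 0,"ty": 3.5,"tz": 0,"roll": 0},
  {"tx": 0,"ty": 3.5,"tz": 0,"roll": 0},
])

```text
t: 15.45
eef_pos: [584.6, 4.1, 123.6]
tcp_rot: [-3.141, -0.0, 1.516]
ft_force: [-2.4, 1.2, -0.1]
opening: 0.441
grip_force: 1.0
```

Request:
step_arm([
  {"tx": 0,"ty": 0.5,"tz": 0,"roll": 0},
  {"tx": 0,"ty": 1,"tz": 0,"roll": 0},
  {"tx": 0,"ty": 1,"tz": 0,"roll": 0},
  {"tx": 0,"ty": 1,"tz": 0,"roll": 0},
])

```text
t: 15.78
eef_pos: [585.7, 4.0, 123.6]
tcp_rot: [3.142, -0.0, 1.516]
ft_force: [-1.9, 2.3, -0.3]
opening: 0.44
grip_force: 0.9
```

Run:
```python
from h import *
c=cam("wrist");S=cam("scene");s=env.state();print(s["t"],s["eef_pos"],s["ft_force"],s["grip_force"],s["opening"])
for k in blobs(S,(0,200,60),(6,255,255),20,roi=(200,130,400,260)): print("scene",cv2.boundingRect(k),onz(S,centre(k),135))
```

```text
15.8833 [585.73462577   3.94496081 123.6250758 ] [-2.1466363   2.10973983 -0.17738725] 0.8976295217871666 0.44038958257409244
scene (308, 216, 9, 12) [588.28196463  -7.11266142 135.        ]
```

Request:
step_arm([
  {"tx": 0,"ty": 0.4,"tz": 0,"roll": 0},
  {"tx": 0,"ty": 0.8,"tz": 0,"roll": 0},
  {"tx": 0,"ty": 1.2,"tz": 0,"roll": 0},
  {"tx": 0,"ty": 1.2,"tz": 0,"roll": 0},
  {"tx": 0,"ty": 1.2,"tz": 0,"roll": 0},
])

```text
t: 16.3
eef_pos: [587.0, 3.8, 123.6]
tcp_rot: [3.141, -0.0, 1.516]
ft_force: [-1.4, 1.0, -0.1]
opening: 0.44
grip_force: 0.9
```

Request:
step_arm([
  {"tx": 0,"ty": 0.4,"tz": 0,"roll": 0},
  {"tx": 0,"ty": 0.8,"tz": 0,"roll": 0},
  {"tx": 0,"ty": 1.2,"tz": 0,"roll": 0},
  {"tx": 0,"ty": 1.2,"tz": 0,"roll": 0},
  {"tx": 0,"ty": 1.2,"tz": 0,"roll": 0},
])

```text
t: 16.72
eef_pos: [587.8, 3.9, 123.6]
tcp_rot: [-3.141, -0.0, 1.516]
ft_force: [-4.2, 1.6, 1.5]
opening: 0.443
grip_force: 2.4
```

Run:
```python
from h import *
c=cam("wrist");s=env.state();print(s["t"],s["eef_pos"],s["ft_force"],s["grip_force"],s["opening"],s["moment"])
cv2.imwrite("pics/w9.png",c["pixels"])
```

```text
16.7667 [587.81915906   3.83608953 123.60754423] [-5.35088189  2.4523339   1.55782645] 2.479473799467087 0.44370556487813445 [ 0.24444984  0.97613388 -0.0086697 ]
```

View pics/w9.png

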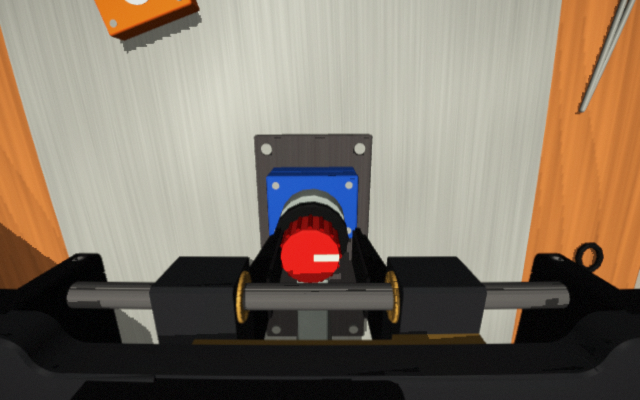

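The press arm lies over the mould, knob at (311,255), and the force is rising, so it is on its stop. I'll back off to centre, lower and grip.

Request:
step_arm([
  {"tx": 0,"ty": -2,"tz": 0,"roll": 0},
  {"tx": 0,"ty": -4.2,"tz": 0,"roll": 0},
  {"tx": 0,"ty": -4.2,"tz": 2,"roll": 0},
  {"tx": 0,"ty": -4.2,"tz": 4,"roll": 0},
  {"tx": 0,"ty": -4.2,"tz": 4,"roll": 0},
  {"tx": 0,"ty": -4.2,"tz": 4,"roll": 0},
])

```text
t: 17.27
eef_pos: [584.0, 4.0, 119.5]
tcp_rot: [3.142, -0.0, 1.516]
ft_force: [0.4, -1.5, 0.8]
opening: 0.442
grip_force: 0.0
```

Request:
step_arm([
  {"tx": 0,"ty": 0,"tz": 0,"roll": 0},
  {"tx": 0,"ty": 0,"tz": 0,"roll": 0},
  {"tx": 0,"ty": 0,"tz": 0,"roll": 0},
  {"tx": 0,"ty": 0,"tz": 0,"roll": 0},
  {"tx": 0,"ty": 0,"tz": 0,"roll": 0},
  {"tx": 0,"ty": 0,"tz": 0,"roll": 0},
], grip=26)

```text
t: 17.77
eef_pos: [583.7, 4.0, 119.7]
tcp_rot: [-3.141, -0.0, 1.516]
ft_force: [-2.4, -0.9, 3.1]
opening: 0.352
grip_force: 30.0
```

Request:
step_arm([
  {"tx": 0,"ty": 0,"tz": 1,"roll": 0},
  {"tx": 0,"ty": 0,"tz": 2,"roll": 0},
  {"tx": 0,"ty": 0,"tz": 3,"roll": 0},
  {"tx": 0,"ty": 0,"tz": 4,"roll": 0},
  {"tx": 0,"ty": 0,"tz": 5,"roll": 0},
  {"tx": 0,"ty": 0,"tz": 6,"roll": 0},
  {"tx": 0,"ty": 0,"tz": 6.8,"roll": 0},
  {"tx": 0,"ty": 0,"tz": 6.8,"roll": 0},
  {"tx": 0,"ty": 0,"tz": 6.8,"roll": 0},
])

```text
t: 18.52
eef_pos: [583.8, 4.0, 113.1]
tcp_rot: [-3.141, -0.0, 1.516]
ft_force: [-6.8, -0.5, 9.4]
opening: 0.348
grip_force: 30.0
```

Request:
step_arm([
  {"tx": 0,"ty": 0,"tz": 0.3,"roll": 0.05},
  {"tx": 0,"ty": 0,"tz": 0.5,"roll": 0.12},
  {"tx": 0,"ty": 0,"tz": 0.6,"roll": 0.22},
  {"tx": 0,"ty": 0,"tz": 0.7,"roll": 0.32},
  {"tx": 0,"ty": 0,"tz": 0.8,"roll": 0.42},
  {"tx": 0,"ty": 0,"tz": 0.9,"roll": 0.52},
  {"tx": 0,"ty": 0,"tz": 1,"roll": 0.62},
  {"tx": 0,"ty": 0,"tz": 1.1,"roll": 0.72},
  {"tx": 0,"ty": 0,"tz": 1.2,"roll": 0.82},
  {"tx": 0,"ty": 0,"tz": 1.3,"roll": 0.92},
  {"tx": 0,"ty": 0,"tz": 1.4,"roll": 1.0},
  {"tx": 0,"ty": 0,"tz": 1.4,"roll": 1.0},
])

```text
t: 19.52
eef_pos: [583.0, 4.5, 111.8]
tcp_rot: [-3.14, 0.001, 0.511]
ft_force: [-9.7, 3.5, 11.6]
opening: 0.35
grip_force: 30.0
```

Run:
```python
from h import *
s=env.state();print(s["eef_pos"],s["ft_force"],s["moment"],s["opening"],s["tcp_rot"][2])
```

```text
[582.9821206    4.50286239 111.77163537] [-9.73672213  3.5421213  11.60151371] [0.47649537 2.10140766 0.00416817] 0.35043127446209077 0.5107410331988769
```

Request:
step_arm([
  {"tx": 0,"ty": 0,"tz": 0,"roll": 0.08},
  {"tx": 0,"ty": 0,"tz": 0,"roll": 0.16},
  {"tx": 0,"ty": 0,"tz": 0,"roll": 0.24},
  {"tx": 0,"ty": 0,"tz": 0,"roll": 0.32},
  {"tx": 0,"ty": 0,"tz": 0,"roll": 0.38},
  {"tx": 0,"ty": 0,"tz": 0,"roll": 0.43},
  {"tx": 0,"ty": 0,"tz": 0,"roll": 0.46},
  {"tx": 0,"ty": 0,"tz": 0,"roll": 0.46},
])

```text
t: 20.18
eef_pos: [583.1, 4.9, 111.7]
tcp_rot: [-3.141, 0.002, 0.055]
ft_force: [-8.4, 5.4, 10.6]
opening: 0.354
grip_force: 30.0
```

Run:
```python
from h import *
s=env.state();print(s["eef_pos"],s["ft_force"],s["moment"],s["opening"],s["tcp_rot"][2],s["joints"][5])
c=cam("wrist");cv2.imwrite("pics/w10.png",c["pixels"])
```

```text
[583.08939219   4.8638398  111.74161332] [-8.41746307  5.41509501 10.63661228] [1.04955475 1.85378624 0.55770472] 0.35373336781623416 0.05499860288250358 1.4099160006017968
```

View pics/w10.png

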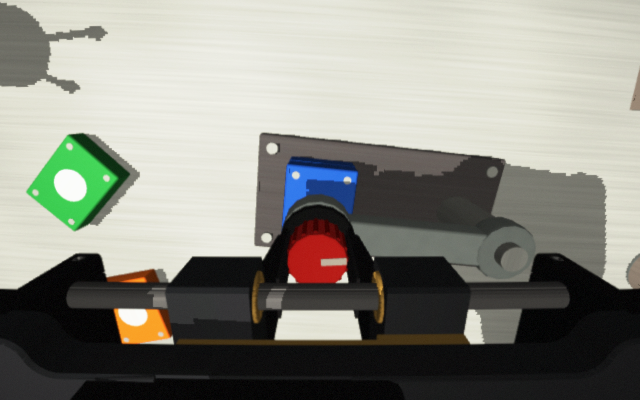

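The mark sits about 4° behind the tool and the moment has risen to 0.56 N·m, so the knob is at its stop. I'll release and lift.

Request:
step_arm([
  {"tx": 0,"ty": 0,"tz": 0,"roll": -0.03},
  {"tx": 0,"ty": 0,"tz": 0,"roll": -0.03},
  {"tx": 0,"ty": 0,"tz": 0,"roll": -0.03},
  {"tx": 0,"ty": 0,"tz": 0,"roll": -0.03},
  {"tx": 0,"ty": 0,"tz": 0,"roll": -0.03},
  {"tx": 0,"ty": 0,"tz": 0,"roll": -0.03},
], grip=70)

```text
t: 20.73
eef_pos: [584.1, 3.9, 111.3]
tcp_rot: [-3.142, -0.0, 0.085]
ft_force: [0.2, 0.4, 0.1]
opening: 0.703
grip_force: 0.0
```

Request:
step_arm([
  {"tx": 0,"ty": 0,"tz": -5,"roll": 0},
  {"tx": 0,"ty": 0,"tz": -20,"roll": 0},
  {"tx": 0,"ty": 0,"tz": -45,"roll": 0},
  {"tx": 0,"ty": 0,"tz": -75,"roll": 0},
  {"tx": 0,"ty": 0,"tz": -100,"roll": 0},
  {"tx": 30,"ty": 0,"tz": -110,"roll": 0},
  {"tx": 60,"ty": 0,"tz": -110,"roll": 0},
  {"tx": 60,"ty": 0,"tz": -110,"roll": 0},
  {"tx": 60,"ty": 0,"tz": -110,"roll": 0},
  {"tx": 60,"ty": 0,"tz": -110,"roll": 0},
])

```text
t: 21.57
eef_pos: [643.0, 9.2, 221.1]
tcp_rot: [-3.141, 0.001, 0.086]
ft_force: [-0.6, -0.1, 0.6]
opening: 0.737
grip_force: 0.0
```

Run:
```python
from h import *
s=env.state();print(s["t"],s["eef_pos"],s["ft_force"])
c=cam("wrist");S=cam("scene")
for k in blobs(S,(0,200,60),(6,255,255),20,roi=(200,130,400,260)): print("scene",cv2.boundingRect(k),onz(S,centre(k),127))
a=cv2.resize(c["pixels"],(400,250));b=cv2.resize(S["pixels"][185:275,250:350],(400,360),interpolation=cv2.INTER_CUBIC)
a=cv2.copyMakeBorder(a,0,110,0,0,0);cv2.imwrite("pics/f.png",np.hstack([a,b]))
```

```text
21.5667 [643.03819841   9.19195082 221.09289729] [-0.55677019 -0.13267067  0.55325427]
scene (309, 219, 13, 11) [594.00478617  -1.30952251 127.        ]
```

View pics/f.png

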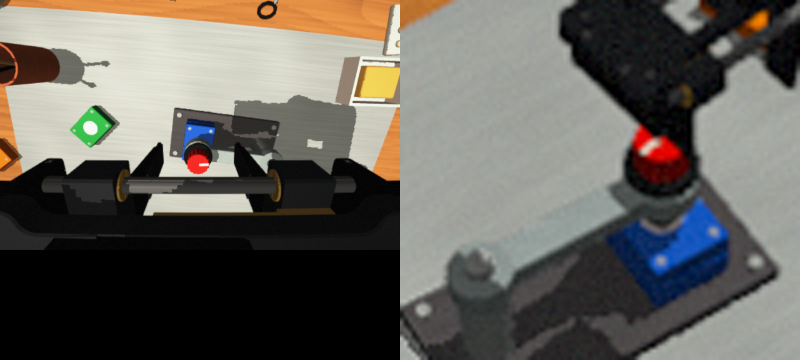

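The mould is closed, and the arm lies along the press with the pad on the mould. The knob is at (197,165) in the left view with its mark turned. I'll clear the view for one numeric check that the knob has stayed down.

Request:
step_arm([
  {"tx": 0,"ty": -10,"tz": -20,"roll": 0},
  {"tx": 0,"ty": -40,"tz": -50,"roll": 0},
  {"tx": 0,"ty": -75,"tz": -80,"roll": 0},
  {"tx": 0,"ty": -110,"tz": -80,"roll": 0},
  {"tx": 0,"ty": -140,"tz": -80,"roll": 0},
  {"tx": 0,"ty": -150,"tz": -80,"roll": 0},
  {"tx": 0,"ty": -150,"tz": -80,"roll": 0},
  {"tx": 0,"ty": -150,"tz": -80,"roll": 0},
  {"tx": 0,"ty": -150,"tz": -80,"roll": 0},
])

```text
t: 22.42
eef_pos: [630.8, 157.2, 301.2]
tcp_rot: [3.141, 0.0, 0.085]
ft_force: [-0.8, -0.0, -0.2]
opening: 0.736
grip_force: 0.0
```

Run:
```python
from h import *
S=cam("scene");T=cam("top");W=cam("wrist")
R={}
def red(c,roi):
    k=max(blobs(c,(0,150,50),(8,255,255),10,roi=roi),key=cv2.contourArea);return centre(k),cv2.boundingRect(k)
S0=dict(S);S0["pixels"]=cv2.imread("pics/scene0.png");T0=dict(T);T0["pixels"]=cv2.imread("pics/top0.png")
for n,s,t in(("before",S0,T0),("now",S,T)):
    try:
        a=red(s,(240,170,380,260));b=red(t,(300,150,380,240));print(n,a,b,tri(ray(s,a[0]),ray(t,b[0])))
    except ValueError as e: print(n,e)
try:
    a=red(W,(0,0,640,280));print(a,tri(ray(S,red(S,(240,170,380,260))[0]),ray(W,a[0])))
except ValueError as e: print(e)
for z in(130,122): print(z,proj(S,[582,4.2,z]))
```

```text
before ((267.41805555555555, 201.1611111111111), (261, 194, 14, 15)) ((349.06779661016947, 217.92090395480224), (343, 213, 12, 10)) (array([466.19665647, -56.89088125, 130.3232546 ]), [np.float64(0.5224414362772034), np.float64(0.5224414362772248)])
now ((314.84057971014494, 221.88517279821625), (308, 215, 14, 16)) ((327.41002949852503, 181.6489675516224), (323, 177, 11, 10)) (array([583.22262787,   7.7887652 , 120.46915208]), [np.float64(2.284312802435504), np.float64(2.2843128024355175)])
((205.2837947882736, 109.11821389793701), (166, 77, 63, 52)) (array([690.43228947,  69.69619116, 320.81303066]), [np.float64(139.10484208375237), np.float64(139.10484208375226)])
130 [[314.27867055 219.81673205]]
122 [[314.28497832 221.76864947]]
```

The knob centre is 130 mm before and about 121–122 mm now (two views), and its scene pixel matches (582, 4, 122). So it is clamped and over the centre.

```bash
python3 -c "
from cell import env
print(env.job_done())"
```

```text
the job is handed in; nothing more can be done
None
```

The job is handed in at about 22.5 s: the mould is closed with its edges flush to within about 0.2 mm by camera, the press arm is on its stop over it, and the knob is turned to its stop and has stayed about 8 mm down. The jar, brush pot and sponge dish were not touched.

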